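# Clamp a piston in the cam fixture

### The arm

A 6-joint arm with a two-finger parallel gripper is mounted at the origin on a cart in front of the work surface, level with it; the furniture and walls round the work are solid. World frame = base frame: x ahead of the robot, y to its left, z up, the work surface at z = 0. Lengths are in m, angles in degrees, forces in N, time in s.
With the tool pointing down it reaches from about 0.25 to 0.775 m from the base axis. Payload 4 kg.
Tool frame: the origin (TCP) lies midway between the tips of the shut fingers; the grasp point (between the pads) lies 19 mm behind it; x points along the fingers, y is the direction in which the jaws open and shut, and the axes are right-handed (so a half turn about x gives the same grasp; the last joint's range is limited). The gripper opens to 85 mm and grips with 20 to 120 N. Pads are 22 mm wide; open, the fingers measure 114 mm over their backs; the gripper's body (76 mm by 85 mm) begins 54 mm behind the grasp point. The pads swing forward as they close: fully open they stand 13 mm farther back than shut.
Start: joints at [63.02, 4.996, 78.535, -0, 96.463, -5.907], TCP at [0.198, 0.513, 0.231] pointing down, gripper open.
Joint ranges: [-177.83, 177.83], [-43.37, 116.18], [15.69, 146.23], [-61.86, 241.86], [9.47, 152.12], [-147.06, 147.06]. Speed limits (degrees/s): [159.86, 159.86, 180, 180, 180, 180].

### API

Orientations are given as [roll, pitch, yaw] about the fixed x, y, z axes, in that order (R = Rz(yaw) Ry(pitch) Rx(roll)).
In Python, from plant import r gives the robot as it stands.
- The arm moves only by the tool play_rows, never from a script. Its argument "series" is a list that holds one entry, the list of rows, each a list of 7 numbers: the turn, a rotation vector about the tool's x, y, z in rad, then the shift along the tool's x, y, z in cm, then the closure in counts, from 0 (fully open) to 255 (shut). In form: [[[wx, wy, wz, x, y, z, gripper], ...]]. A call has 1 to 5 rows; each row is the pose to reach, as a shift and turn from the pose commanded when the call began, along the tool's axes at that moment; what a row does not reach only later rows make up. A row lasts 1/12 s, in which the tool goes at most 41.7 mm and 7.16 degrees, less where a joint would pass 70% of its speed; a pose out of reach is approached as far as the arm can. A call with a gripper value outside its range is refused whole. The fingers move at their own pace and stop on an object; the grip force is fixed at half the most. Time passes only in rows, so rows that repeat a pose let the fingers close. It gives the time, the measured TCP pose, the force and the opening at its end, in the units of the state.
- r.read_state(): the state, without advancing time (a new reading comes with each control period).
- r.snapshot(name): name is "side" or "top"; returns the picture (480x640x3 uint8, blue, green, red); there is no depth.
- r.camera_info(name): a dict with "mtx" (3x3 intrinsics, pixels), "xyz" and "orientation" of the camera in the world. Camera axes: x right, y down, z forward; pixel columns grow to the right and rows downward; lengths in m; the calibration is good to about 2 mm. A picture is of the moment at which its call begins. camera_info takes no time and is no camera call.
- r.finish_job(): hands the job in, once; it reports no verdict.
The state is a dict: "clock": time; "qpos": joint angles; "qvel": joint speeds; "joint_efforts": joint torques, N m; "ee_pos": TCP position; "ee_rot": TCP orientation; "ft_force": force on the tool from outside, world axes, zero at the start; "moment": the same for the moment, N m; "opening": opening from 0.0 (shut) to 1.0 (fully open).
Only numpy, scipy, OpenCV 4.12 (cv2) and the standard library are available. Lean on these libraries where they do the work, as an engineer would, in place of code of your own. Each camera call takes 0.05 s, during which the arm holds its last target.

### The job

Stand the loose piston upright in the vee nest of the holding fixture, then push the fixture's cam lever round its quarter turn until it comes up against its stop post, so that the jaw clamps the piston. Feel for the stop and press the lever home on it firmly for a moment, with about 12 N at the ball end and never more than about 18 N, then leave it there. Do not disturb the other things on the table.

Things in the scene. Friction and masses are not known exactly. Their poses are not given: they have to be found in the camera images.
- piston: The workpiece, loose, about 0.6 kg: a bare steel piston standing upright, 92 mm tall. Lower body is a cylinder of 56 mm diameter up to 51-59 mm; above it a neck of 20 mm diameter and, from 83 to 92 mm, a round head of 28 mm diameter (grip it there from above). Origin: centre of its underside, z up.
- fixture: Grey holding fixture fixed to the table: base plate 14 mm thick (its own x -65 to +125 mm, y +-58 mm), origin on the plate's underside below the nest, z up. Along its +x in order: two steel vee cheeks (open towards +x, 30 mm above the plate, touching a piston that stands at the origin), the nest, the sliding jaw, the cam pin with the lever at x = +88 mm.
- nest (a point): Where the centre of the piston's underside ends when clamped: on the plate's upper face (14 mm above the table), the piston touching both vee cheeks. With the lever open there is about 9 mm of free room towards the jaw: set the piston down 3 to 5 mm off the cheeks towards the jaw (fixture's +x); the closing jaw slides it home.
- cam_axis (a point): Point on the lever's vertical turning axis, at mid height of the lever bar (50 mm above the table).
- lever_tip (a point): Centre of the black ball (22 mm) at the lever's end, 112 mm from the cam axis, 50 mm above the table. The lever is a level flat steel bar 14 mm wide, 12 mm high (z = 44 to 56 mm) from the hub (32 mm diameter) to the ball; beyond 40 mm from the axis only the base plate lies below it (and the post near its closed place).
- lever (a joint): Lever angle in rad, growing counter-clockwise seen from above: 0 = open, bar along the fixture's +x; 1.57 = bar along its +y. Starts between 0 and 0.12. Turns stiffly (5 to 6 N at 85 mm from the axis, a little more once the jaw grips), stays where left. It meets the stop post somewhere between 1.28 and 1.68: the angle is not given, it shows as a steep rise of force.
- stop_sector: Dark slotted sector on the base plate, in which the steel stop post (10 mm diameter, 45 mm from the cam axis, up to z = 61 mm) is clamped. Origin on the cam axis at the plate's upper face; its pose does not tell where in the slot the post stands. Pushing the lever home 85 mm from its axis (27 mm short of the ball) with 16 N puts 17 to 30 N on the post, 24 N up to 45 N.
- jaw_pad: Black rubber pad 44 mm wide and 24 mm high on the sliding jaw, backed by a spring (2 N/mm). Origin at the middle of the pad's face towards the nest, at the plate's upper face. Turning the lever drives it towards the vee, 9.5 mm a radian; it meets a piston in the vee at about 1.05 rad and presses on it with 4 to 12 N when the lever is home.
- elbow_fit: Bystander, loose: zinc pipe nipple with a hexagon, 42 x 36 x 55 mm, standing near the piston. Origin: centre of its underside.
- spool_b: Bystander, loose: slim steel valve spool standing on end, 25 mm diameter, 98 mm tall. Origin: centre of its underside.
- valve_block: Bystander, loose: small steel valve block 71 x 104 x 54 mm with a plug. Origin: middle of its underside.
- bolt_m16: Bystander, loose: hexagon bolt standing on its head, 28 x 24 x 60 mm. Origin: centre of its underside.

How it is judged:
By the outcome, as a careful person would: the job done as asked, in the order asked, and still so for the second after the job is handed in, with the robot touching nothing.
It also fails if it takes over 69 s, if anything falls off the work surface, if the arm or the gripper's body presses on something with over 40 N, if the wrist force passes 120 N, or if a joint passes its speed limit or range.

## Working session

There is one attempt and no reset: what is moved stays moved. The work goes in short steps, Python scripts to look and compute and a tool call to move; the robot and the scene stay as the last step left them, time stands still between calls to the robot, and variables do not carry over. Pictures are saved under pics/ and viewed, and the job is handed in when it is done.

Besides the shell and the picture viewer there is one more tool, called after "Call:" by a JSON object that holds its "method" and its "body". play_rows: Moves the arm, as the interface text tells. Its arguments: {"type":"object","properties":{"series":{"type":"array","items":{"type":"array","items":{"type":"array","items":{"type":"number"}}}}},"required":["series"]}

```bash
ls; mkdir -p pics
python3 - <<'E'
from plant import r
import cv2
print(r.read_state())
for n in ("side","top"):
    print(n,r.camera_info(n)); cv2.imwrite(f"pics/{n}0.png",r.snapshot(n))
E
```

```text
pics
{'clock': 0.0, 'qpos': array([ 6.30204687e+01,  5.04154711e+00,  7.86263882e+01, -4.53335590e-04,
        9.64640738e+01, -5.90599105e+00]), 'qvel': array([ 0.07165194,  0.10738722, -0.07355567,  0.09430337, -0.13010002,
       -0.03335107]), 'joint_efforts': array([-2.38904628e-03, -3.51871455e+01, -3.13270533e+01, -6.91011464e-04,
        1.09738068e-02,  1.36407613e-05]), 'ee_pos': array([0.19752395, 0.51275926, 0.23010134]), 'ee_rot': array([ -95.71043123,   89.86799011, -116.784022  ]), 'ft_force': array([ 0.06364431, -0.81093607,  0.32467015]), 'moment': array([-0.01860954, -0.02864276, -0.00214308]), 'opening': 0.9969478781431151}
side {'mtx': array([[523.88826733,   0.        , 310.29051307],
       [  0.        , 523.88826733, 246.63196641],
       [  0.        ,   0.        ,   1.        ]]), 'xyz': array([ 0.37951641, -0.68422507,  0.64964982]), 'orientation': array([-131.52439678,   -0.42881063,  -18.19414809])}
top {'mtx': array([[547.94457624,   0.        , 322.8091758 ],
       [  0.        , 547.94457624, 237.03284008],
       [  0.        ,   0.        ,   1.        ]]), 'xyz': array([ 4.96782791e-01, -8.75951963e-04,  1.07854267e+00]), 'orientation': array([-1.73133608e+02, -1.39959500e-01, -8.97657782e+01])}
```

View pics/side0.png

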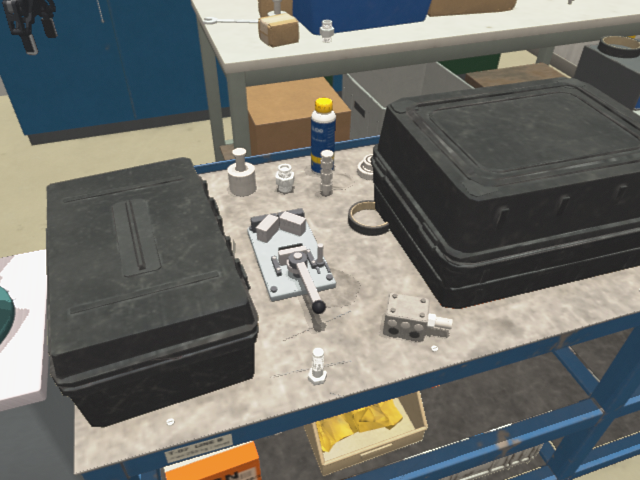

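View pics/top0.png

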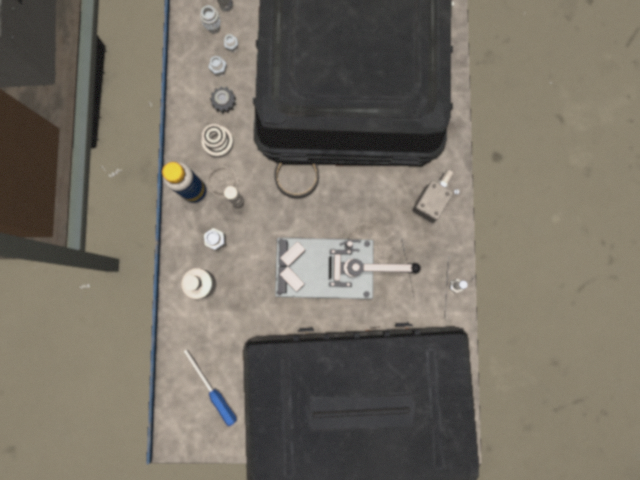

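The top view shows the piston at about (197,283), the fixture at (325,268) with its lever ball at (416,268), and the nipple at (214,238). The side view agrees: piston (240,175), ball (319,307). I'll enlarge these areas next.

```bash
cat > h.py <<'E'
import numpy as np, cv2
from scipy.spatial.transform import Rotation as R
from plant import r
def cam(n):
    c=r.camera_info(n); return np.array(c['mtx']),np.array(c['xyz']),R.from_euler('xyz',c['orientation'],degrees=True).as_matrix()
def p2w(n,uv,z):
    K,t,Rm=cam(n); d=Rm@np.linalg.inv(K)@np.array([uv[0],uv[1],1.]); return t+d*(z-t[2])/d[2]
def w2p(n,p):
    K,t,Rm=cam(n); q=K@(Rm.T@(np.array(p)-t)); return q[:2]/q[2]
def crop(img,x0,y0,w,h,s,name):
    c=cv2.resize(img[y0:y0+h,x0:x0+w],None,fx=s,fy=s,interpolation=cv2.INTER_CUBIC)
    for i in range(0,w,10):
        cv2.line(c,(i*s,0),(i*s,4 if i%50 else 10),(0,0,255),1)
        if i%20==0: cv2.putText(c,str(x0+i),(i*s,20),0,.35,(0,0,255),1)
    for i in range(0,h,10):
        cv2.line(c,(0,i*s),(4,i*s),(0,0,255),1)
        if i%20==0: cv2.putText(c,str(y0+i),(5,i*s+4),0,.35,(0,0,255),1)
    cv2.imwrite(name,c)
E
python3 - <<'E'
from h import *
t=cv2.imread('pics/top0.png');s=cv2.imread('pics/side0.png')
crop(t,270,225,160,85,5,'pics/t_fix.png');crop(t,170,215,70,90,6,'pics/t_pis.png')
crop(s,240,195,100,130,4,'pics/s_fix.png');crop(s,215,140,130,65,6,'pics/s_pis.png')
E
```

```text
(no output)
```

View pics/t_fix.png

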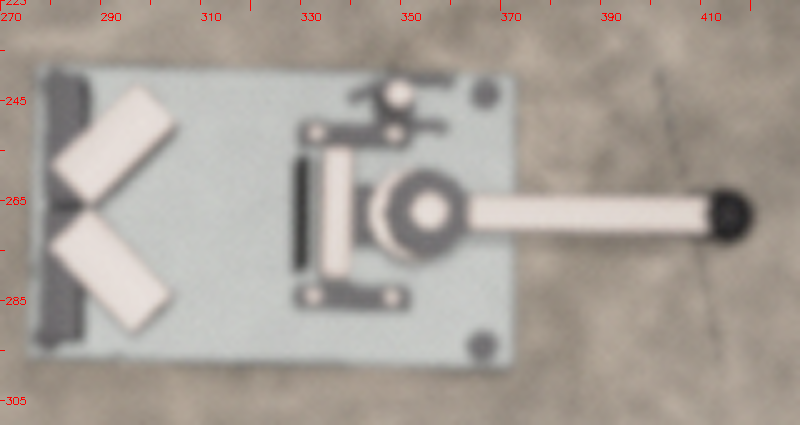

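View pics/t_pis.png

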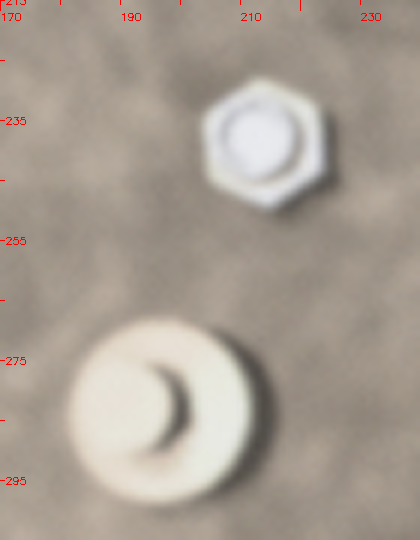

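View pics/s_fix.png

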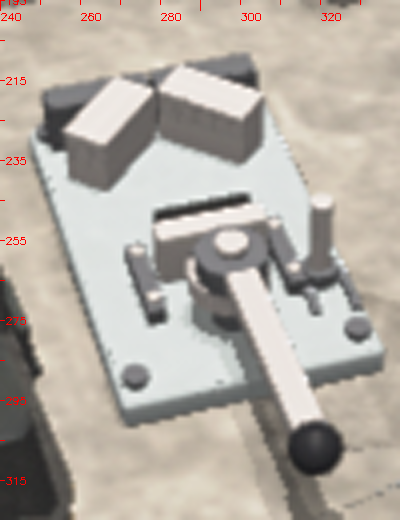

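View pics/s_pis.png

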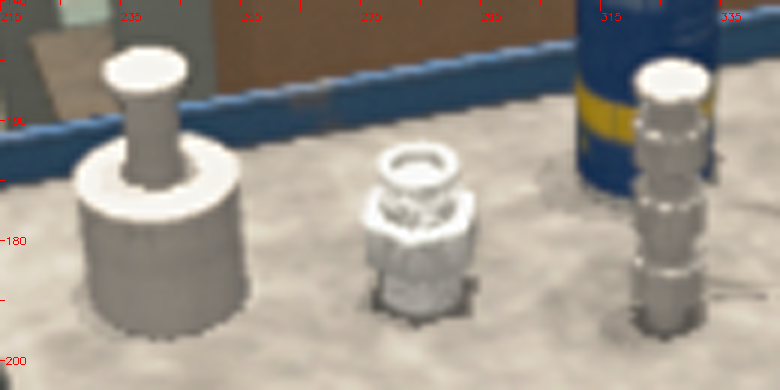

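Top view, enlarged. Plate corners are at (277,238), (373.4,239.4), (373,298.6) and (275,296.6). The cam pin is at (356,267.4), the ball at (416,268) and the post top at (349.5,244). The piston body-top centre is at (196.7,283.4) and its head at (190.8,283). In the side view the piston head is at (239,151.5) and the ball at (319,306.5).

Run:
```python
from h import *
f=lambda n,u,z:print(n,u,z,p2w(n,u,z).round(4))
print('plate');[f('top',u,.014) for u in [(277,238),(373.4,239.4),(373,298.6),(275,296.6)]]
print('plate side TL.. ');[f('side',u,.014) for u in [(247.5,230),(335.5,281.5),(271.5,297)]]
print('ball');f('top',(415.8,268),.05);f('side',(318.7,306.5),.05)
print('pin');f('top',(356,267.4),.065);f('side',(297.5,255.5),.065)
print('post');f('top',(349.5,244),.061);f('side',(320,244),.061)
print('cheek notch top');f('top',(287.5,265.8),.044);f('side',(279.5,215),.044)
print('cheek R corners');[f('top',u,.044) for u in [(305,250),(304.6,283.5)]]
print('piston body');f('top',(196.7,283.4),.055)
print('piston head');f('top',(190.6,283.2),.092);f('side',(239,151.5),.092)
for n,u,z in [('elbow',(213,238),.055),('spool',(231,192),.098)]: f('top',u,z)
print('head left edge',p2w('top',(182,283),.092))
s=r.read_state();print(R.from_euler('xyz',s['ee_rot'],degrees=True).as_matrix().round(3))
```

```text
plate
top (277, 238) 0.014 [0.6227 0.0866 0.014 ]
top (373.4, 239.4) 0.014 [ 0.6208 -0.1019  0.014 ]
top (373, 298.6) 0.014 [ 0.5057 -0.1004  0.014 ]
top (275, 296.6) 0.014 [0.5087 0.0889 0.014 ]
plate side TL.. 
side (247.5, 230) 0.014 [0.5096 0.0777 0.014 ]
side (335.5, 281.5) 0.014 [ 0.6211 -0.1019  0.014 ]
side (271.5, 297) 0.014 [ 0.5081 -0.1033  0.014 ]
ball
top (415.8, 268) 0.05 [ 0.5628 -0.1778  0.05  ]
side (318.7, 306.5) 0.05 [ 0.5644 -0.1774  0.05  ]
pin
top (356, 267.4) 0.065 [ 0.5625 -0.0645  0.065 ]
side (297.5, 255.5) 0.065 [ 0.5628 -0.0729  0.065 ]
post
top (349.5, 244) 0.061 [ 0.6064 -0.0528  0.061 ]
side (320, 244) 0.061 [ 0.6092 -0.0526  0.061 ]
cheek notch top
top (287.5, 265.8) 0.044 [0.5663 0.0636 0.044 ]
side (279.5, 215) 0.044 [0.5704 0.0664 0.044 ]
cheek R corners
top (305, 250) 0.044 [0.5965 0.0308 0.044 ]
top (304.6, 283.5) 0.044 [0.5331 0.031  0.044 ]
piston body
top (196.7, 283.4) 0.055 [0.5321 0.2315 0.055 ]
piston head
top (190.6, 283.2) 0.092 [0.5311 0.2341 0.092 ]
side (239, 151.5) 0.092 [0.5335 0.2313 0.092 ]
top (213, 238) 0.055 [0.6173 0.2036 0.055 ]
top (231, 192) 0.098 [0.6967 0.1646 0.098 ]
head left edge [0.53141341 0.24949775 0.092     ]
[[-0.001  0.36   0.933]
 [-0.002  0.933 -0.36 ]
 [-1.    -0.002 -0.   ]]
```

```bash
cat >> h.py <<'E'
def tri(a,b):
    from scipy.optimize import least_squares
    s=least_squares(lambda p:np.r_[w2p('top',p)-a,w2p('side',p)-b],[.5,0,.1]); return s.x.round(3),s.fun.round(1)
def go(pos,heading=None):
    """tool-frame shift (cm) & turn to reach pos with tool x down, tool y heading (deg)"""
    s=r.read_state(); M=R.from_euler('xyz',s['ee_rot'],degrees=True)
    d=M.inv().apply(np.array(pos)-s['ee_pos'])*100
    w=np.zeros(3)
    if heading is not None:
        h=np.radians(heading); y=np.array([np.cos(h),np.sin(h),0]); x=np.array([0,0,-1.])
        T=R.from_matrix(np.c_[x,y,np.cross(x,y)]); w=(M.inv()*T).as_rotvec()
    print('t',round(s['clock'],2),'pos',s['ee_pos'].round(4),'hd',np.degrees(np.arctan2(*M.as_matrix()[1::-1,1])).round(2),'tilt',M.as_matrix()[:,0].round(4),'F',s['ft_force'].round(2),'open',round(s['opening'],3))
    print('turn',w.round(4),'shift cm',d.round(3))
E
python3 - <<'E'
from h import *
print('suitcase far corners',tri((466,329),(250,322)),tri((247,336),(192,162)))
print('far case',tri((256,133),(375,150)))
go([.5325,.232,.231])
E
```

```text
suitcase far corners (array([ 0.449, -0.246,  0.133]), array([-0.5,  2.8,  2.1, -0.2])) (array([0.437, 0.124, 0.151]), array([-0.4,  3. ,  3.2, -0.2]))
far case (array([0.794, 0.122, 0.113]), array([-1.6,  4.9,  5.5, -1. ]))
t 0.1 pos [0.1976 0.5128 0.2302] hd 68.93 tilt [-9.0e-04 -1.9e-03 -1.0e+00] F [ 0.32 -0.81 -0.74] open 0.998
turn [0. 0. 0.] shift cm [ -0.058 -14.158  41.351]
```

Call:
{"method": "play_rows", "body": {"series": [[[0,0,0,0,-1.3,3.8,0],[0,0,0,0,-2.6,7.6,0],[0,0,0,0,-3.9,11.4,0],[0,0,0,0,-5.2,15.2,0],[0,0,0,0,-6.5,19.0,0]]]}}

```text
clock: 0.52
ee_pos: [0.3525, 0.3828, 0.2308]
ee_rot: [-122.3, 90.0, -143.3]
ft_force: [0.8, 1.1, -0.7]
opening: 0.998
```

Call:
{"method": "play_rows", "body": {"series": [[[0,0,0,0,-1.3,3.8,0],[0,0,0,0,-2.6,7.6,0],[0,0,0,0,-3.9,11.4,0],[0,0,0,0,-5.2,15.2,0],[0,0,0,0,-6.5,19.0,0]]]}}

```text
clock: 0.93
ee_pos: [0.5066, 0.2536, 0.2308]
ee_rot: [-151.7, 90.0, -172.8]
ft_force: [1.1, 0.8, -0.0]
opening: 1.002
```

Call:
{"method": "play_rows", "body": {"series": [[[0,0,0,2,-1.16,3.35,0],[0,0,0,5,-1.16,3.35,0],[0,0,0,8,-1.16,3.35,0],[0,0,0,9,-1.16,3.35,0],[0,0,0,9,-1.16,3.35,0]]]}}

```text
clock: 1.35
ee_pos: [0.5302, 0.2315, 0.1366]
ee_rot: [-141.6, 89.5, -162.7]
ft_force: [0.4, -0.2, 0.8]
opening: 0.996
```

Run:
```python
from h import *
go([.5325,.232,.068])
t=r.snapshot('top');s=r.snapshot('side')
crop(t,140,210,130,100,6,'pics/t1.png');crop(s,180,60,130,150,4,'pics/s1.png')
```

```text
t 1.35 pos [0.5302 0.2315 0.1366] hd 68.91 tilt [-0.0089 -0.0028 -1.    ] F [ 0.42 -0.25  0.77] open 0.996
turn [0. 0. 0.] shift cm [6.86  0.174 0.249]
```

View pics/t1.png

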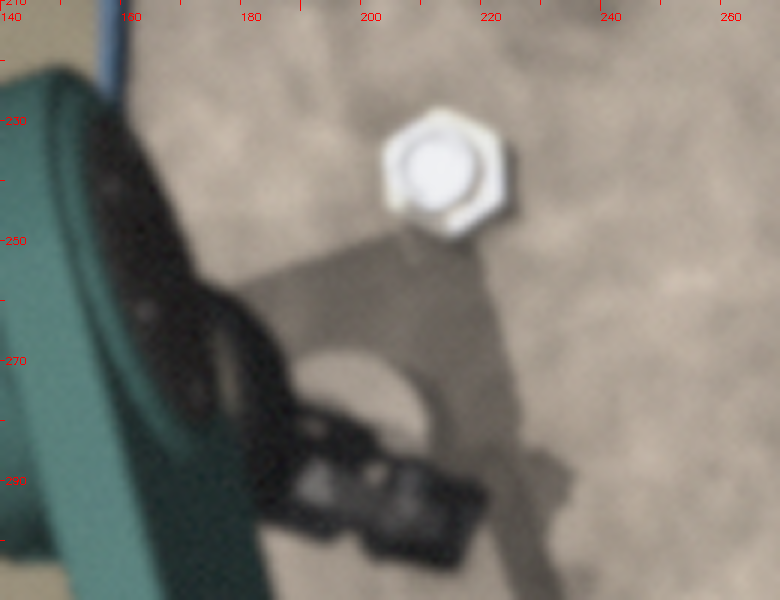

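View pics/s1.png

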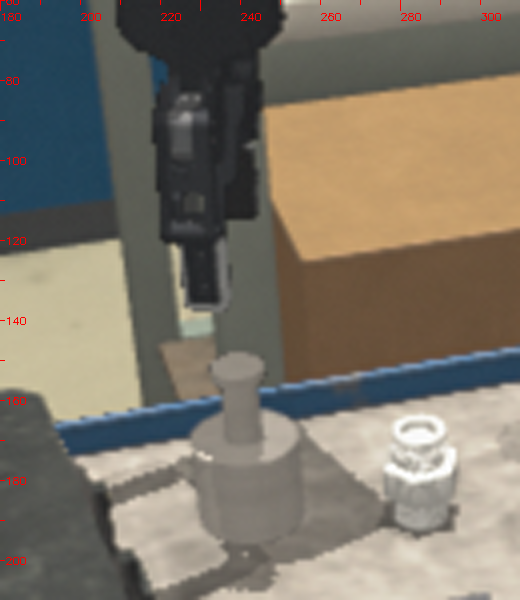

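Run:
```python
from h import *
go([.5325,.232,.068],69)
```

```text
t 1.45 pos [0.5327 0.2328 0.142 ] hd 68.97 tilt [ 4.e-04  2.e-04 -1.e+00] F [ 0.27 -0.29  1.35] open 1.0
turn [-0.0006  0.0003 -0.0003] shift cm [ 7.399 -0.088  0.009]
```

The piston stands under the open fingers, untouched, with its head at side (239,152). The tool is aligned within 1 mm, so I'm going down to grip.

Call:
{"method": "play_rows", "body": {"series": [[[0,0,0,2.5,-0.1,0,0],[0,0,0,5,-0.1,0,0],[0,0,0,6.5,-0.1,0,0],[0,0,0,7.3,-0.1,0,0],[0,0,0,7.3,-0.1,0,0]]]}}

```text
clock: 1.87
ee_pos: [0.5321, 0.232, 0.0684]
ee_rot: [-151.5, 90.0, -172.5]
ft_force: [0.3, 0.1, 0.5]
opening: 1.0
```

Call:
{"method": "play_rows", "body": {"series": [[[0,0,0,0,0,0,0],[0,0,0,0,0,0,80],[0,0,0,0,0,0,120],[0,0,0,0,0,0,160],[0,0,0,0,0,0,200]]]}}

```text
clock: 2.28
ee_pos: [0.5329, 0.2317, 0.0694]
ee_rot: [41.5, 89.9, 20.5]
ft_force: [-0.1, 0.1, 0.0]
opening: 0.455
```

Call:
{"method": "play_rows", "body": {"series": [[[0,0,0,0,0,0,255],[0,0,0,0,0,0,255],[0,0,0,0,0,0,255],[0,0,0,0,0,0,255],[0,0,0,0,0,0,255]]]}}

```text
clock: 2.7
ee_pos: [0.5329, 0.2318, 0.0692]
ee_rot: [46.6, 89.9, 25.5]
ft_force: [-0.4, 0.9, 4.6]
opening: 0.289
```

Run:
```python
from h import *
go([.5325,.232,.068],69)
s=r.snapshot('side')
crop(s,180,60,130,150,4,'pics/s2.png')
```

```text
t 2.7 pos [0.5329 0.2318 0.0692] hd 68.93 tilt [ 1.7e-03  8.0e-04 -1.0e+00] F [-0.42  0.89  4.58] open 0.289
turn [-0.0012  0.0013 -0.0014] shift cm [ 0.123  0.002 -0.048]
```

View pics/s2.png

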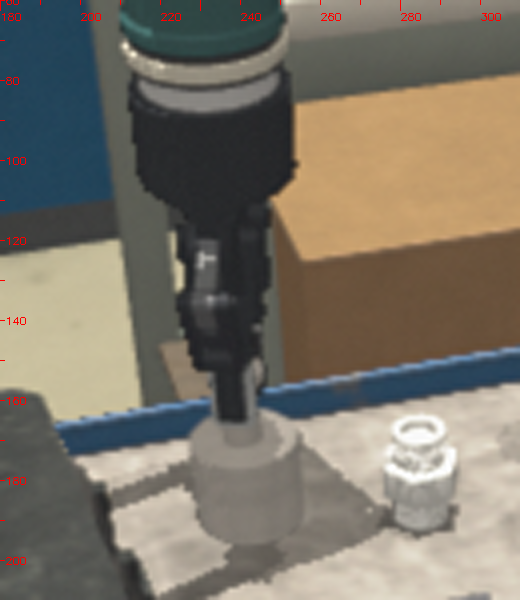

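The fingers have shut on the head at side (238,155), opening 0.29, and the piston still stands. I'll lift it and check.

Call:
{"method": "play_rows", "body": {"series": [[[0,0,0,-0.5,0,0,255],[0,0,0,-1.5,0,0,255],[0,0,0,-3,0,0,255],[0,0,0,-4.5,0,0,255],[0,0,0,-6,0,0,255]]]}}

```text
clock: 3.17
ee_pos: [0.5311, 0.2308, 0.1272]
ee_rot: [-137.6, 89.7, -158.6]
ft_force: [-0.4, 1.0, -5.7]
opening: 0.288
```

Call:
{"method": "play_rows", "body": {"series": [[[0,0,0,-0.5,0,0,255],[0,0,0,-0.5,0,0,255],[0,0,0,-0.5,0,0,255],[0,0,0,-0.5,0,0,255],[0,0,0,-0.5,0,0,255]]]}}

```text
clock: 3.58
ee_pos: [0.5314, 0.2311, 0.1314]
ee_rot: [-140.9, 89.8, -161.9]
ft_force: [-0.4, 0.2, -4.0]
opening: 0.29
```

Run:
```python
from h import *
go([.5645,.0193,.135],69)
s=r.snapshot('side')
crop(s,180,60,130,150,4,'pics/s3.png')
```

```text
t 3.58 pos [0.5314 0.2311 0.1314] hd 68.92 tilt [-0.0033 -0.0011 -1.    ] F [-0.42  0.22 -3.97] open 0.29
turn [-0.0013 -0.0027  0.0022] shift cm [ -0.345 -18.575  10.708]
```

View pics/s3.png

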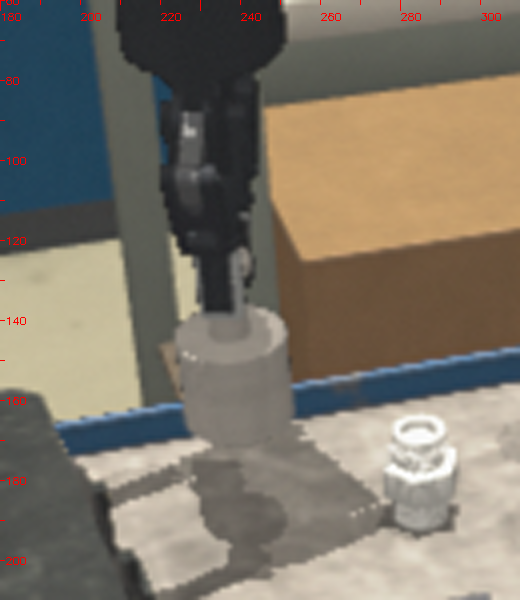

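Held upright and clear of the table, bottom edge near side (241,172). Carrying it to above the nest.

Call:
{"method": "play_rows", "body": {"series": [[[0,0,0,-1,-1,0.6,255],[0,0,0,-1.2,-3,1.7,255],[0,0,0,-1.2,-5,2.9,255],[0,0,0,-1.2,-7,4,255],[0,0,0,-1.2,-9,5.2,255]]]}}

```text
clock: 4.05
ee_pos: [0.5485, 0.1272, 0.1459]
ee_rot: [-51.8, 90.0, -72.9]
ft_force: [0.6, -0.0, -5.8]
opening: 0.295
```

Call:
{"method": "play_rows", "body": {"series": [[[0,0,0,0,-2,1.15,255],[0,0,0,0,-4,2.3,255],[0,0,0,0,-6,3.5,255],[0,0,0,0,-8,4.6,255],[0,0,0,0,-9.2,5.3,255]]]}}

```text
clock: 4.47
ee_pos: [0.5651, 0.0207, 0.1458]
ee_rot: [-55.9, 89.9, -77.1]
ft_force: [0.3, 0.4, -5.4]
opening: 0.288
```

Call:
{"method": "play_rows", "body": {"series": [[[0,0,0,0,0,0,255],[0,0,0,0,0,0,255],[0,0,0,0,0,0,255],[0,0,0,0,0,0,255],[0,0,0,0,0,0,255]]]}}

```text
clock: 4.88
ee_pos: [0.5647, 0.0249, 0.1454]
ee_rot: [119.3, 90.0, 98.3]
ft_force: [0.0, -0.3, -4.3]
opening: 0.291
```

Run:
```python
from h import *
go([.5645,.0193,.083],69)
s=r.snapshot('side');t=r.snapshot('top')
crop(s,220,110,130,170,4,'pics/s4.png')
crop(t,240,200,160,120,5,'pics/t4.png')
```

```text
t 4.88 pos [0.5647 0.0249 0.1454] hd 69.01 tilt [-1.e-04  4.e-04 -1.e+00] F [ 0.01 -0.3  -4.34] open 0.291
turn [ 0.0002 -0.0002 -0.0003] shift cm [ 6.237 -0.532  0.18 ]
```

View pics/s4.png

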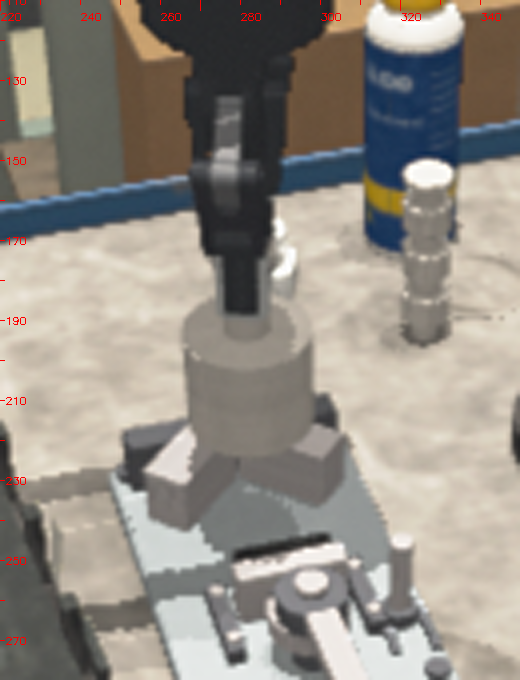

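View pics/t4.png

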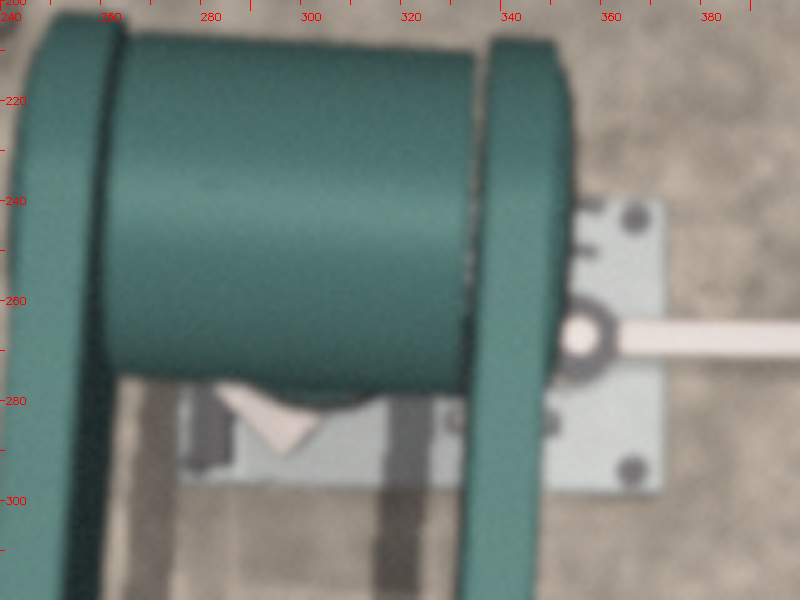

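Run:
```python
from h import *
p=np.array([.5647,.0249,.0762])
a=np.linspace(0,2*np.pi,200)
for h in(0,.055):
    q=np.array([w2p('side',p+[.028*np.cos(t),.028*np.sin(t),h]) for t in a]); print(h,q.min(0),q.max(0))
```

```text
0 [266.32444073 205.51875848] [297.99059911 225.06975569]
0.055 [264.76548603 180.22415572] [297.72956797 199.37582132]
```

The piston hangs upright above the vee, with its outline within 1 px of where I predicted it. Now down to just above the plate.

Call:
{"method": "play_rows", "body": {"series": [[[0,0,0,0,-0.53,0.18,255],[0,0,0,1,-0.53,0.18,255],[0,0,0,3,-0.53,0.18,255],[0,0,0,4.5,-0.53,0.18,255],[0,0,0,5.6,-0.53,0.18,255]]]}}

```text
clock: 5.4
ee_pos: [0.5634, 0.0183, 0.0867]
ee_rot: [-164.2, 89.8, 174.7]
ft_force: [-0.1, -0.0, -5.3]
opening: 0.291
```

Call:
{"method": "play_rows", "body": {"series": [[[0,0,0,0.1,0,0,255],[0,0,0,0.1,0,0,255],[0,0,0,0.1,0,0,255],[0,0,0,0.1,0,0,255],[0,0,0,0.1,0,0,255]]]}}

```text
clock: 5.82
ee_pos: [0.5656, 0.0183, 0.0898]
ee_rot: [19.2, 89.8, -1.9]
ft_force: [-0.0, 0.1, -4.3]
opening: 0.288
```

Run:
```python
from h import *
go([.5645,.0193,.083],69)
s=r.snapshot('side')
crop(s,220,150,130,140,5,'pics/s5.png')
print('pad',p2w('top',(329,267),.038))
```

```text
t 5.82 pos [0.5656 0.0183 0.0898] hd 68.93 tilt [ 2.8e-03 -1.0e-04 -1.0e+00] F [-0.03  0.12 -4.35] open 0.288
turn [-0.0013  0.0026 -0.0009] shift cm [ 0.677  0.057 -0.142]
pad [ 0.56478815 -0.01490404  0.038     ]
```

View pics/s5.png

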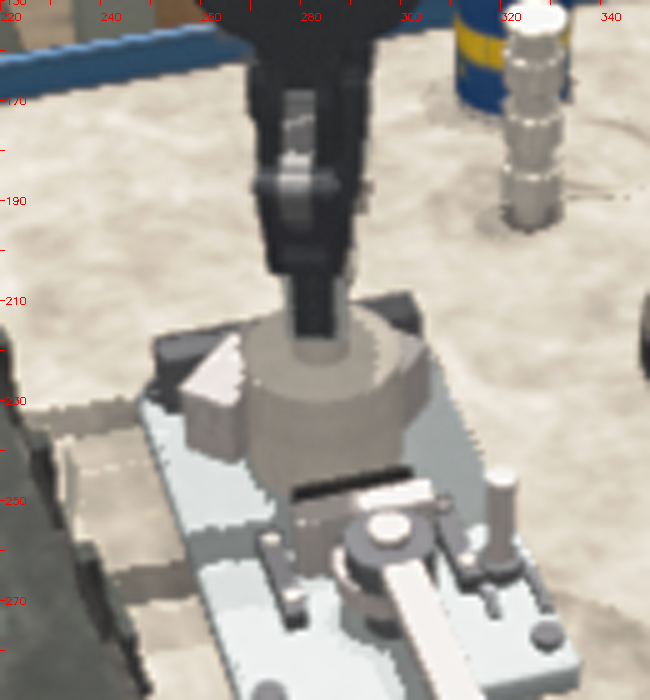

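The piston is between the vee cheeks and the pad with a clear gap. It still hangs about 6 mm above the plate, so I'm lowering it gently.

Call:
{"method": "play_rows", "body": {"series": [[[0,0,0,0.2,0,0,255],[0,0,0,0.3,0,0,255],[0,0,0,0.3,0,0,255],[0,0,0,0.3,0,0,255],[0,0,0,0.3,0,0,255]]]}}

```text
clock: 6.28
ee_pos: [0.5646, 0.0183, 0.0852]
ee_rot: [151.6, 90.0, 130.5]
ft_force: [0.6, 0.6, -4.5]
opening: 0.289
```

Call:
{"method": "play_rows", "body": {"series": [[[0,0,0,0,0,0,255],[0,0,0,0,0,0,255],[0,0,0,0,0,0,255]]]}}

```text
clock: 6.53
ee_pos: [0.5647, 0.0183, 0.0853]
ee_rot: [82.1, 90.0, 61.0]
ft_force: [-0.4, 0.5, -4.8]
opening: 0.288
```

Call:
{"method": "play_rows", "body": {"series": [[[0,0,0,0.05,0.09,-0.03,255],[0,0,0,0.1,0.09,-0.03,255],[0,0,0,0.15,0.09,-0.03,255],[0,0,0,0.2,0.09,-0.03,255],[0,0,0,0.2,0.09,-0.03,255]]]}}

```text
clock: 6.95
ee_pos: [0.5649, 0.0193, 0.0835]
ee_rot: [33.2, 90.0, 12.2]
ft_force: [-0.8, -0.2, -4.3]
opening: 0.29
```

Call:
{"method": "play_rows", "body": {"series": [[[0,0,0,0.05,0,0,255],[0,0,0,0.05,0,0,255],[0,0,0,0.05,0,0,255]]]}}

```text
clock: 7.2
ee_pos: [0.5651, 0.0193, 0.0835]
ee_rot: [27.8, 89.9, 6.8]
ft_force: [-0.1, 0.7, -1.0]
opening: 0.285
```

The load is coming off the wrist, so it's touching. One small step more, then open.

Call:
{"method": "play_rows", "body": {"series": [[[0,0,0,0.03,0,0,255],[0,0,0,0.03,0,0,255],[0,0,0,0.03,0,0,255]]]}}

```text
clock: 7.45
ee_pos: [0.5653, 0.0193, 0.0834]
ee_rot: [26.4, 89.9, 5.3]
ft_force: [0.0, 0.3, 2.1]
opening: 0.29
```

Call:
{"method": "play_rows", "body": {"series": [[[0,0,0,0,0,0,150],[0,0,0,0,0,0,120],[0,0,0,0,0,0,90],[0,0,0,0,0,0,50],[0,0,0,0,0,0,0]]]}}

```text
clock: 7.87
ee_pos: [0.5647, 0.0192, 0.0824]
ee_rot: [-140.0, 90.0, -161.0]
ft_force: [0.4, 0.6, 0.5]
opening: 0.902
```

Call:
{"method": "play_rows", "body": {"series": [[[0,0,0,0,0,0,0],[0,0,0,0,0,0,0],[0,0,0,0,0,0,0],[0,0,0,-1,0,0,0],[0,0,0,-3,0,0,0]]]}}

```text
clock: 8.28
ee_pos: [0.5626, 0.0194, 0.1101]
ee_rot: [-163.2, 89.6, 175.7]
ft_force: [-0.2, 1.3, -0.9]
opening: 0.998
```

Call:
{"method": "play_rows", "body": {"series": [[[0,0,0,-3,0,0,0],[0,0,0,-6,0,0,0],[0,0,0,-7,0,0,0],[0,0,0,-7,0,0,0],[0,0,0,-7,0,0,0]]]}}

```text
clock: 8.7
ee_pos: [0.5649, 0.0193, 0.183]
ee_rot: [21.4, 89.9, 0.3]
ft_force: [-0.4, 1.0, -0.8]
opening: 0.995
```

Run:
```python
from h import *
go([.544,-.150,.17],-90)
s=r.snapshot('side')
crop(s,220,150,130,140,5,'pics/s6.png')
```

```text
t 8.7 pos [0.5649 0.0193 0.183 ] hd 68.93 tilt [ 0.0013  0.     -1.    ] F [-0.37  1.05 -0.85] open 0.995
turn [ 2.7738e+00 -4.0000e-04 -1.9000e-03] shift cm [  1.298 -16.546   4.136]
```

View pics/s6.png

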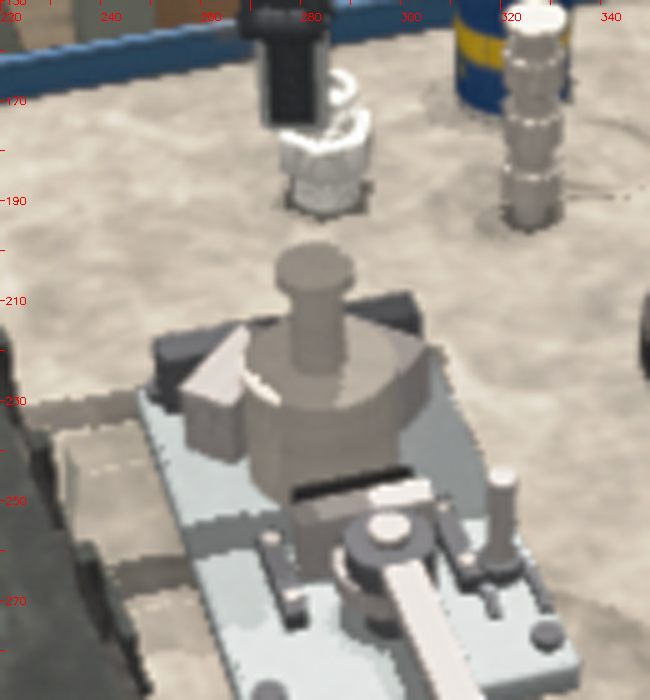

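The piston stands upright in the nest, free of the fingers, head at side (283,203). Next: close the fingers, move behind the lever and turn the tool so that its -z side faces the bar.

Call:
{"method": "play_rows", "body": {"series": [[[0.12,0,0,0,-3,0.5,255],[0.24,0,0,0,-6.5,1,255],[0.36,0,0,0,-10,1.6,255],[0.48,0,0,0,-13.5,2.2,255],[0.6,0,0,0,-17,2.8,255]]]}}

```text
clock: 9.17
ee_pos: [0.5279, -0.1502, 0.1795]
ee_rot: [-147.1, 89.7, 157.2]
ft_force: [0.6, -0.7, -0.4]
opening: 0.296
```

Call:
{"method": "play_rows", "body": {"series": [[[0.12,0,0,0,0,0,255],[0.24,0,0,0,0,0,255],[0.36,0,0,0,0,0,255],[0.48,0,0,0,0,0,255],[0.6,0,0,0,0,0,255]]]}}

```text
clock: 9.58
ee_pos: [0.5283, -0.1492, 0.1794]
ee_rot: [-112.5, 89.7, 157.3]
ft_force: [-0.4, 0.3, -0.4]
opening: 0.002
```

Call:
{"method": "play_rows", "body": {"series": [[[0.12,0,0,0,0,0,255],[0.24,0,0,0,0,0,255],[0.36,0,0,0,0,0,255],[0.48,0,0,0,0,0,255],[0.6,0,0,0,0,0,255]]]}}

```text
clock: 10.0
ee_pos: [0.5284, -0.1489, 0.1794]
ee_rot: [-77.9, 89.7, 157.5]
ft_force: [1.0, 0.4, 0.2]
opening: 0.002
```

Call:
{"method": "play_rows", "body": {"series": [[[0.12,0,0,0,0,0,255],[0.24,0,0,0,0,0,255],[0.36,0,0,0,0,0,255],[0.48,0,0,0,0,0,255],[0.6,0,0,0,0,0,255]]]}}

```text
clock: 10.42
ee_pos: [0.5284, -0.1489, 0.1794]
ee_rot: [-44.1, 89.7, 157.0]
ft_force: [-0.1, 0.2, -0.3]
opening: -0.0
```

Run:
```python
from h import *
go([.530,-.1498,.17],-90)
print(r.read_state()['qpos'].round(1))
```

```text
t 10.42 pos [ 0.5284 -0.1489  0.1794] hd -68.92 tilt [-0.0051  0.0022 -1.    ] F [-0.14  0.17 -0.34] open -0.0
turn [0.3679 0.0046 0.0031] shift cm [ 0.938  0.147 -0.121]
[-21.7   6.   83.3   0.   91.   47.3]
```

Call:
{"method": "play_rows", "body": {"series": [[[0.12,0,0,0,0,0,255],[0.24,0,0,0,0,0,255],[0.37,0,0,0,0,0,255],[0.37,0,0,2,0,0,255],[0.37,0,0,4,0,0,255]]]}}

```text
clock: 10.83
ee_pos: [0.5294, -0.1493, 0.1409]
ee_rot: [-32.1, 90.0, 148.1]
ft_force: [-0.5, -0.8, -0.7]
opening: -0.002
```

Run:
```python
from h import *
go([.530,-.1498,.036],-90)
s=r.snapshot('side')
crop(s,240,190,130,140,5,'pics/s7.png')
```

```text
t 10.83 pos [ 0.5294 -0.1493  0.1409] hd -89.8 tilt [-7.e-04  4.e-04 -1.e+00] F [-0.46 -0.8  -0.68] open -0.002
turn [0.0034 0.0007 0.0004] shift cm [10.488  0.055 -0.065]
```

View pics/s7.png

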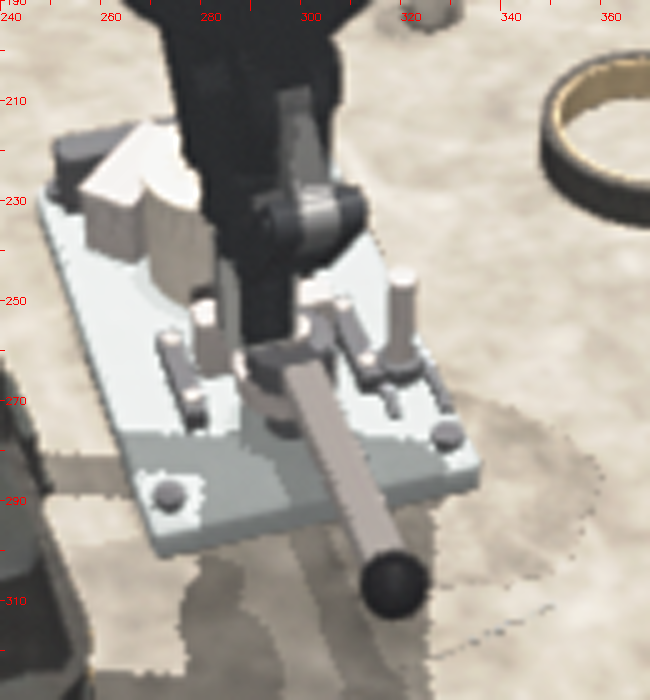

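The shut fingers hang on the near-robot side of the bar, clear of it. Lowering beside the bar.

Call:
{"method": "play_rows", "body": {"series": [[[0,0,0,3,0,0,255],[0,0,0,6,0,0,255],[0,0,0,8.5,0,0,255],[0,0,0,10,0,0,255],[0,0,0,10.4,0,0,255]]]}}

```text
clock: 11.3
ee_pos: [0.5257, -0.1478, 0.0328]
ee_rot: [-22.3, 89.3, 157.9]
ft_force: [0.0, 0.2, 0.6]
opening: -0.002
```

Call:
{"method": "play_rows", "body": {"series": [[[0,0,0,0,0,0,255],[0,0,0,0,0,0,255],[0,0,0,0,0,0,255]]]}}

```text
clock: 11.55
ee_pos: [0.5307, -0.1498, 0.0399]
ee_rot: [160.6, 89.9, -19.2]
ft_force: [-0.5, 0.6, 0.4]
opening: -0.003
```

Run:
```python
from h import *
go([.5456,-.1498,.036],-90)
s=r.snapshot('side');t=r.snapshot('top')
crop(s,240,190,130,140,5,'pics/s8.png')
crop(t,300,200,150,110,5,'pics/t8.png')
```

```text
t 11.55 pos [ 0.5307 -0.1498  0.0399] hd -89.78 tilt [ 2.3e-03 -8.0e-04 -1.0e+00] F [-0.47  0.56  0.36] open -0.003
turn [ 0.0039 -0.0023 -0.0008] shift cm [ 0.397  0.007 -1.491]
```

View pics/s8.png

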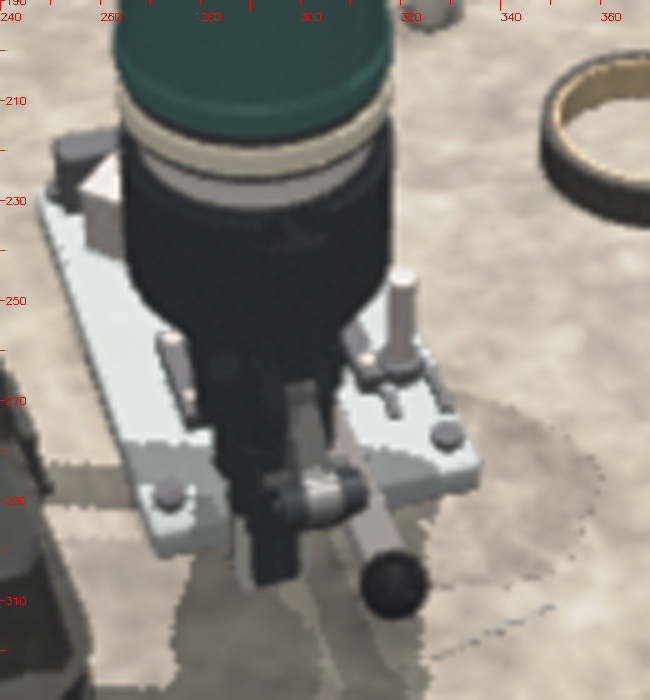

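View pics/t8.png

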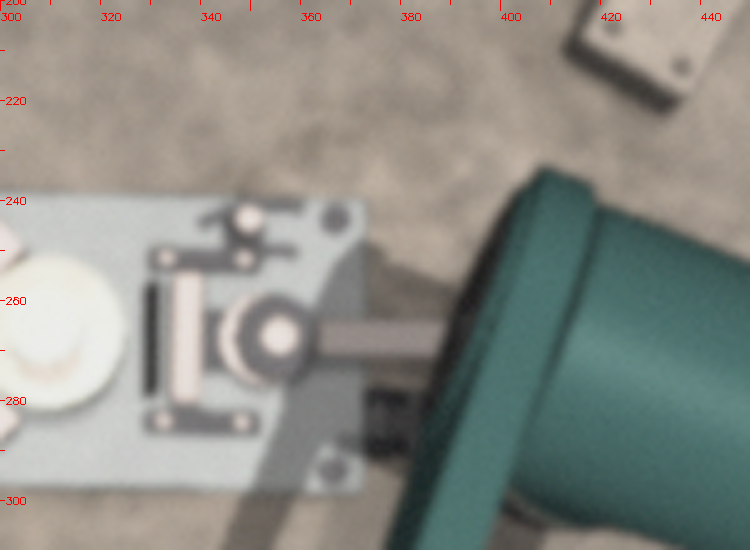

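The fingers are beside the bar at tip height 40 mm, clear of bar and plate; the piston is still upright in the vee (top (308,268)). Closing up on the bar.

Call:
{"method": "play_rows", "body": {"series": [[[0,0,0,0,0,-0.4,255],[0,0,0,0,0,-0.8,255],[0,0,0,0,0,-1.2,255],[0,0,0,0,0,-1.4,255],[0,0,0,0,0,-1.5,255]]]}}

```text
clock: 12.07
ee_pos: [0.5453, -0.1494, 0.0386]
ee_rot: [171.0, 90.0, -8.8]
ft_force: [0.1, 0.1, -0.5]
opening: 0.003
```

Call:
{"method": "play_rows", "body": {"series": [[[0,0,0,0,0,-0.1,255],[0,0,0,0,0,-0.2,255],[0,0,0,0,0,-0.2,255]]]}}

```text
clock: 12.32
ee_pos: [0.546, -0.1493, 0.0384]
ee_rot: [-7.1, 89.9, 173.2]
ft_force: [-3.1, 0.3, 2.1]
opening: 0.004
```

Run:
```python
from h import *
go([.5456,-.1498,.040],-90)
```

```text
t 12.32 pos [ 0.546  -0.1493  0.0384] hd -89.78 tilt [-2.e-03  2.e-04 -1.e+00] F [-3.11  0.3   2.11] open 0.004
turn [0.0038 0.002  0.0002] shift cm [-0.163  0.047  0.042]
```

The fingers touch at x = 0.546, as predicted. Now swinging round the cam axis.

Call:
{"method": "play_rows", "body": {"series": [[[-0.05,0,0,0,0.08,-0.43,255],[-0.1,0,0,0,0.14,-0.86,255],[-0.15,0,0,0,0.17,-1.29,255],[-0.2,0,0,0,0.19,-1.73,255],[-0.25,0,0,0,0.18,-2.16,255]]]}}

```text
clock: 12.73
ee_pos: [0.5666, -0.1515, 0.0383]
ee_rot: [-9.7, 89.8, -175.0]
ft_force: [-5.2, -1.1, 2.9]
opening: -0.004
```

```bash
cat >> h.py <<'E'
def lev():
    C=np.array([.5635,-.0648]); s=r.read_state(); M=R.from_euler('xyz',s['ee_rot'],degrees=True).as_matrix()
    y=M[:2,1]/np.linalg.norm(M[:2,1]); t=-M[:2,2]; d=s['ee_pos'][:2]-C
    print('t',round(s['clock'],2),'heading rad from -90.7:',round(np.arctan2(y[1],y[0])+1.583,3),'radius',round(d@y,4),'behind',round(-d@t,4),'Ftang',round(-s['ft_force'][:2]@t,2),'Frad',round(s['ft_force'][:2]@y,2),'z',s['ee_pos'][2].round(4),'Fz',s['ft_force'][2].round(2))
E
python3 -c "
from h import *
lev()"
```

```text
t 12.73 heading rad from -90.7: 0.268 radius 0.0847 behind 0.0189 Ftang 5.31 Frad -0.26 z 0.0383 Fz 2.89
```

It tracks well, with 5.3 N tangential. Continuing.

Call:
{"method": "play_rows", "body": {"series": [[[-0.05,0,0,0,0.08,-0.43,255],[-0.1,0,0,0,0.14,-0.86,255],[-0.15,0,0,0,0.17,-1.29,255],[-0.2,0,0,0,0.19,-1.73,255],[-0.25,0,0,0,0.18,-2.16,255]]]}}

```text
clock: 13.15
ee_pos: [0.5882, -0.1484, 0.0383]
ee_rot: [-8.3, 89.8, -159.3]
ft_force: [-4.4, -1.9, 1.8]
opening: -0.002
```

Call:
{"method": "play_rows", "body": {"series": [[[-0.05,0,0,0,0.08,-0.43,255],[-0.1,0,0,0,0.14,-0.86,255],[-0.15,0,0,0,0.17,-1.29,255],[-0.2,0,0,0,0.19,-1.73,255],[-0.25,0,0,0,0.18,-2.16,255]]]}}

```text
clock: 13.57
ee_pos: [0.6082, -0.14, 0.0383]
ee_rot: [-5.7, 89.8, -142.4]
ft_force: [-3.8, -3.6, 2.2]
opening: -0.002
```

```bash
python3 -c "
from h import *
lev()"
```

```text
t 13.57 heading rad from -90.7: 0.768 radius 0.0854 behind 0.0191 Ftang 5.25 Frad 0.05 z 0.0383 Fz 2.24
```

Call:
{"method": "play_rows", "body": {"series": [[[-0.05,0,0,0,0.08,-0.43,255],[-0.1,0,0,0,0.14,-0.86,255],[-0.15,0,0,0,0.17,-1.29,255],[-0.2,0,0,0,0.19,-1.73,255],[-0.25,0,0,0,0.18,-2.16,255]]]}}

```text
clock: 13.98
ee_pos: [0.6255, -0.1272, 0.0383]
ee_rot: [-0.4, 89.8, -122.8]
ft_force: [-3.5, -4.7, 1.1]
opening: -0.003
```

Call:
{"method": "play_rows", "body": {"series": [[[-0.03,0,0,0,0.05,-0.26,255],[-0.06,0,0,0,0.09,-0.51,255],[-0.09,0,0,0,0.13,-0.77,255],[-0.12,0,0,0,0.155,-1.03,255],[-0.15,0,0,0,0.175,-1.29,255]]]}}

```text
clock: 14.4
ee_pos: [0.6342, -0.1174, 0.0383]
ee_rot: [4.6, 89.8, -109.3]
ft_force: [-2.1, -4.9, 0.5]
opening: -0.0
```

```bash
python3 -c "
from h import *
lev()
cv2.imwrite('pics/side9.png',r.snapshot('side'));crop(r.snapshot('top'),270,195,160,120,5,'pics/t9.png')"
```

```text
t 14.4 heading rad from -90.7: 1.166 radius 0.0859 behind 0.0195 Ftang 5.31 Frad 0.09 z 0.0383 Fz 0.5
```

View pics/t9.png

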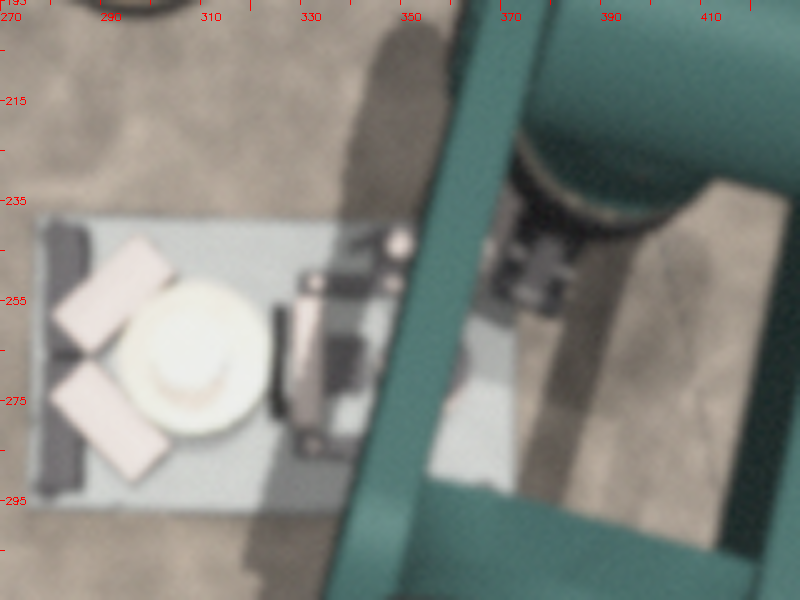

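View pics/side9.png

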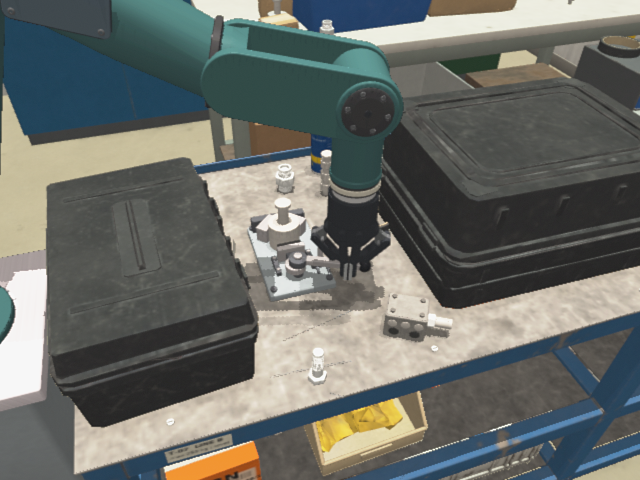

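The pad is at the piston and the piston sits against the vee. The lever is at about 1.15 rad. Slower from here.

Call:
{"method": "play_rows", "body": {"series": [[[-0.02,0,0,0,0.03,-0.17,255],[-0.04,0,0,0,0.065,-0.34,255],[-0.06,0,0,0,0.09,-0.51,255],[-0.08,0,0,0,0.115,-0.685,255],[-0.08,0,0,0,0.115,-0.685,255]]]}}

```text
clock: 14.92
ee_pos: [0.6386, -0.1109, 0.0384]
ee_rot: [23.1, 89.9, -86.2]
ft_force: [-0.3, -5.3, -0.0]
opening: 0.004
```

Call:
{"method": "play_rows", "body": {"series": [[[-0.01,0,0,0,0.017,-0.085,255],[-0.02,0,0,0,0.034,-0.17,255],[-0.03,0,0,0,0.05,-0.255,255],[-0.03,0,0,0,0.05,-0.255,255]]]}}

```text
clock: 15.25
ee_pos: [0.6399, -0.1089, 0.0384]
ee_rot: [22.0, 89.8, -85.6]
ft_force: [-0.2, -5.1, -1.0]
opening: -0.002
```

```bash
python3 -c "
from h import *
lev()"
```

```text
t 15.25 heading rad from -90.7: 1.275 radius 0.0862 behind 0.0189 Ftang 4.95 Frad 1.38 z 0.0384 Fz -1.01
```

Call:
{"method": "play_rows", "body": {"series": [[[-0.01,0,0,0,0.015,-0.085,255],[-0.02,0,0,0,0.03,-0.17,255],[-0.03,0,0,0,0.04,-0.255,255],[-0.03,0,0,0,0.04,-0.255,255]]]}}

```text
clock: 15.58
ee_pos: [0.6412, -0.1067, 0.0384]
ee_rot: [26.5, 89.8, -79.5]
ft_force: [-0.6, -4.7, -1.2]
opening: 0.001
```

Call:
{"method": "play_rows", "body": {"series": [[[-0.01,0,0,0,0.015,-0.085,255],[-0.02,0,0,0,0.03,-0.17,255],[-0.03,0,0,0,0.04,-0.255,255],[-0.03,0,0,0,0.04,-0.255,255]]]}}

```text
clock: 15.92
ee_pos: [0.6424, -0.1044, 0.0384]
ee_rot: [29.7, 89.8, -74.5]
ft_force: [0.6, -5.4, -0.2]
opening: -0.0
```

```bash
python3 -c "
from h import *
lev()"
```

```text
t 15.92 heading rad from -90.7: 1.335 radius 0.0862 behind 0.019 Ftang 5.13 Frad 1.91 z 0.0384 Fz -0.19
```

Call:
{"method": "play_rows", "body": {"series": [[[-0.01,0,0,0,0.01,-0.085,255],[-0.02,0,0,0,0.02,-0.17,255],[-0.02,0,0,0,0.02,-0.17,255]]]}}

```text
clock: 16.17
ee_pos: [0.6432, -0.1029, 0.0384]
ee_rot: [34.1, 89.8, -68.9]
ft_force: [-0.7, -5.8, -1.3]
opening: 0.001
```

Call:
{"method": "play_rows", "body": {"series": [[[-0.01,0,0,0,0.01,-0.085,255],[-0.02,0,0,0,0.02,-0.17,255],[-0.02,0,0,0,0.02,-0.17,255]]]}}

```text
clock: 16.42
ee_pos: [0.644, -0.1013, 0.0384]
ee_rot: [38.9, 89.8, -63.0]
ft_force: [1.5, -6.1, -1.6]
opening: 0.0
```

Call:
{"method": "play_rows", "body": {"series": [[[-0.01,0,0,0,0.01,-0.085,255],[-0.02,0,0,0,0.02,-0.17,255],[-0.02,0,0,0,0.02,-0.17,255]]]}}

```text
clock: 16.67
ee_pos: [0.6446, -0.0998, 0.0384]
ee_rot: [41.6, 89.8, -59.2]
ft_force: [1.2, -6.1, -2.1]
opening: -0.003
```

Call:
{"method": "play_rows", "body": {"series": [[[-0.01,0,0,0,0.01,-0.085,255],[-0.02,0,0,0,0.02,-0.17,255],[-0.02,0,0,0,0.02,-0.17,255]]]}}

```text
clock: 16.92
ee_pos: [0.6454, -0.0982, 0.0385]
ee_rot: [45.4, 89.7, -54.3]
ft_force: [2.3, -6.8, -1.6]
opening: -0.003
```

```bash
python3 -c "
from h import *
lev()"
```

```text
t 16.92 heading rad from -90.7: 1.415 radius 0.0863 behind 0.0192 Ftang 6.31 Frad 3.4 z 0.0385 Fz -1.57
```

Call:
{"method": "play_rows", "body": {"series": [[[-0.01,0,0,0,0.04,-0.085,255],[-0.02,0,0,0,0.07,-0.17,255],[-0.02,0,0,0,0.07,-0.17,255]]]}}

```text
clock: 17.17
ee_pos: [0.6461, -0.0965, 0.0384]
ee_rot: [36.4, 89.8, -62.1]
ft_force: [1.1, -5.3, -1.2]
opening: -0.003
```

Call:
{"method": "play_rows", "body": {"series": [[[-0.01,0,0,0,0.03,-0.085,255],[-0.02,0,0,0,0.06,-0.17,255],[-0.02,0,0,0,0.06,-0.17,255]]]}}

```text
clock: 17.42
ee_pos: [0.6467, -0.0949, 0.0384]
ee_rot: [29.5, 89.8, -67.8]
ft_force: [0.9, -6.2, -1.4]
opening: 0.003
```

```bash
python3 -c "
from h import *
lev()"
```

```text
t 17.42 heading rad from -90.7: 1.455 radius 0.0864 behind 0.0192 Ftang 6.01 Frad 1.68 z 0.0384 Fz -1.37
```

Call:
{"method": "play_rows", "body": {"series": [[[-0.01,0,0,0,0.02,-0.085,255],[-0.02,0,0,0,0.04,-0.17,255],[-0.02,0,0,0,0.04,-0.17,255]]]}}

```text
clock: 17.67
ee_pos: [0.6473, -0.0933, 0.0384]
ee_rot: [29.7, 89.8, -66.5]
ft_force: [0.5, -5.6, -0.5]
opening: 0.004
```

Call:
{"method": "play_rows", "body": {"series": [[[-0.01,0,0,0,0.02,-0.085,255],[-0.02,0,0,0,0.04,-0.17,255],[-0.02,0,0,0,0.04,-0.17,255]]]}}

```text
clock: 17.92
ee_pos: [0.6479, -0.0916, 0.0384]
ee_rot: [27.9, 89.8, -67.1]
ft_force: [1.0, -5.8, -1.1]
opening: -0.001
```

```bash
python3 -c "
from h import *
lev()"
```

```text
t 17.92 heading rad from -90.7: 1.495 radius 0.0864 behind 0.0193 Ftang 5.7 Frad 1.48 z 0.0384 Fz -1.13
```

Still about 6 N, so no stop yet. One step at a time now.

Call:
{"method": "play_rows", "body": {"series": [[[-0.01,0,0,0,0.02,-0.085,255],[-0.02,0,0,0,0.04,-0.17,255],[-0.02,0,0,0,0.04,-0.17,255]]]}}

```text
clock: 18.17
ee_pos: [0.6484, -0.0899, 0.0384]
ee_rot: [26.2, 89.8, -67.7]
ft_force: [0.5, -5.7, -0.7]
opening: 0.004
```

Call:
{"method": "play_rows", "body": {"series": [[[-0.01,0,0,0,0.02,-0.085,255],[-0.02,0,0,0,0.04,-0.17,255],[-0.02,0,0,0,0.04,-0.17,255]]]}}

```text
clock: 18.42
ee_pos: [0.6489, -0.0883, 0.0384]
ee_rot: [24.7, 89.8, -68.1]
ft_force: [0.1, -5.3, -1.5]
opening: 0.002
```

```bash
python3 -c "
from h import *
lev()"
```

```text
t 18.42 heading rad from -90.7: 1.535 radius 0.0865 behind 0.0193 Ftang 5.29 Frad 0.35 z 0.0384 Fz -1.53
```

Call:
{"method": "play_rows", "body": {"series": [[[-0.01,0,0,0,0.015,-0.085,255],[-0.02,0,0,0,0.03,-0.17,255],[-0.02,0,0,0,0.03,-0.17,255]]]}}

```text
clock: 18.67
ee_pos: [0.6494, -0.0866, 0.0384]
ee_rot: [27.0, 89.8, -64.6]
ft_force: [0.8, -5.6, -1.2]
opening: -0.001
```

Call:
{"method": "play_rows", "body": {"series": [[[-0.01,0,0,0,0.015,-0.085,255],[-0.02,0,0,0,0.03,-0.17,255],[-0.02,0,0,0,0.03,-0.17,255]]]}}

```text
clock: 18.92
ee_pos: [0.6498, -0.085, 0.0384]
ee_rot: [28.4, 89.8, -62.1]
ft_force: [0.9, -6.4, -1.9]
opening: 0.002
```

```bash
python3 -c "
from h import *
lev()"
```

```text
t 18.92 heading rad from -90.7: 1.575 radius 0.0865 behind 0.0194 Ftang 6.38 Frad 0.94 z 0.0384 Fz -1.87
```

Call:
{"method": "play_rows", "body": {"series": [[[-0.01,0,0,0,0.015,-0.085,255],[-0.02,0,0,0,0.03,-0.17,255],[-0.02,0,0,0,0.03,-0.17,255]]]}}

```text
clock: 19.17
ee_pos: [0.6502, -0.0834, 0.0384]
ee_rot: [27.3, 89.8, -62.0]
ft_force: [2.2, -6.2, -2.9]
opening: 0.001
```

```bash
python3 -c "
from h import *
lev()"
```

```text
t 19.17 heading rad from -90.7: 1.595 radius 0.0865 behind 0.0196 Ftang 6.27 Frad 2.1 z 0.0384 Fz -2.86
```

Call:
{"method": "play_rows", "body": {"series": [[[-0.01,0,0,0,0.03,-0.085,255],[-0.02,0,0,0,0.05,-0.17,255],[-0.02,0,0,0,0.05,-0.17,255]]]}}

```text
clock: 19.42
ee_pos: [0.6505, -0.083, 0.0385]
ee_rot: [12.7, 89.6, -75.5]
ft_force: [0.3, -8.5, -1.8]
opening: 0.004
```

```bash
python3 -c "
from h import *
lev()"
```

```text
t 19.42 heading rad from -90.7: 1.614 radius 0.0864 behind 0.0209 Ftang 8.54 Frad 0.06 z 0.0385 Fz -1.81
```

The stop shows: only 0.4 mm of the 1.7 mm was reached and the force is rising. Pressing on now without turning, in small steps, aiming for about 15.5 N here (12 N at the ball).

Call:
{"method": "play_rows", "body": {"series": [[[0,0,0,0,0,-0.05,255],[0,0,0,0,0,-0.1,255],[0,0,0,0,0,-0.1,255]]]}}

```text
clock: 19.67
ee_pos: [0.6505, -0.0829, 0.0385]
ee_rot: [12.0, 89.6, -76.3]
ft_force: [1.2, -10.5, -1.5]
opening: 0.002
```

```bash
python3 -c "
from h import *
lev()"
```

```text
t 19.67 heading rad from -90.7: 1.614 radius 0.0864 behind 0.0207 Ftang 10.52 Frad 0.89 z 0.0385 Fz -1.53
```

2 N per mm. Two more millimetres.

Call:
{"method": "play_rows", "body": {"series": [[[0,0,0,0,0,-0.1,255],[0,0,0,0,0,-0.2,255],[0,0,0,0,0,-0.2,255]]]}}

```text
clock: 19.92
ee_pos: [0.6506, -0.0824, 0.0385]
ee_rot: [10.2, 89.4, -78.1]
ft_force: [1.7, -13.6, -2.8]
opening: 0.002
```

```bash
python3 -c "
from h import *
lev()"
```

```text
t 19.92 heading rad from -90.7: 1.613 radius 0.0865 behind 0.0202 Ftang 13.64 Frad 1.29 z 0.0385 Fz -2.75
```

Call:
{"method": "play_rows", "body": {"series": [[[0,0,0,0,0,-0.06,255],[0,0,0,0,0,-0.12,255],[0,0,0,0,0,-0.12,255]]]}}

```text
clock: 20.17
ee_pos: [0.6506, -0.0822, 0.0385]
ee_rot: [9.6, 89.3, -78.7]
ft_force: [0.2, -15.5, -3.0]
opening: 0.002
```

Call:
{"method": "play_rows", "body": {"series": [[[0,0,0,0,0,0,255],[0,0,0,0,0,0,255],[0,0,0,0,0,0,255],[0,0,0,0,0,0,255],[0,0,0,0,0,0,255]]]}}

```text
clock: 20.58
ee_pos: [0.6505, -0.0822, 0.0385]
ee_rot: [9.5, 89.3, -78.8]
ft_force: [1.4, -16.5, -2.6]
opening: 0.001
```

```bash
python3 -c "
from h import *
lev()"
```

```text
t 20.58 heading rad from -90.7: 1.613 radius 0.0865 behind 0.02 Ftang 16.58 Frad 0.96 z 0.0385 Fz -2.63
```

About 16 N at 86 mm, equal to about 12.3 N at the ball. It holds steady with no motion. One more short hold, then back off.

Call:
{"method": "play_rows", "body": {"series": [[[0,0,0,0,0,0,255],[0,0,0,0,0,0,255],[0,0,0,0,0,0,255],[0,0,0,0,0,0,255]]]}}

```text
clock: 20.92
ee_pos: [0.6506, -0.0822, 0.0386]
ee_rot: [10.0, 89.3, -78.4]
ft_force: [1.3, -17.4, -2.1]
opening: 0.0
```

Call:
{"method": "play_rows", "body": {"series": [[[0,0,0,0,0,0.3,255],[0,0,0,0,0,0.7,255],[0,0,0,0,0,1.2,255],[0,0,0,0,0,1.8,255],[0,0,0,0,0,2.4,255]]]}}

```text
clock: 21.33
ee_pos: [0.6508, -0.0989, 0.0385]
ee_rot: [166.9, 89.9, 78.9]
ft_force: [0.5, -0.7, -0.3]
opening: 0.0
```

Call:
{"method": "play_rows", "body": {"series": [[[0,0,0,0,0,0.2,255],[0,0,0,-2,0,0.2,255],[0,0,0,-5,0,0.2,255],[0,0,0,-8,0,0.2,255],[0,0,0,-12,0,0.2,255]]]}}

```text
clock: 21.75
ee_pos: [0.6492, -0.1006, 0.1568]
ee_rot: [-111.8, 89.7, 160.1]
ft_force: [1.4, -1.1, -0.2]
opening: 0.001
```

Call:
{"method": "play_rows", "body": {"series": [[[0,0,0,-2,-2,3,255],[0,0,0,-4,-4,6,255],[0,0,0,-5,-6,9,255],[0,0,0,-6,-7,12,255],[0,0,0,-6,-8,15,255]]]}}

```text
clock: 22.17
ee_pos: [0.576, -0.2552, 0.2225]
ee_rot: [64.6, 89.6, -23.5]
ft_force: [1.8, -1.2, -0.5]
opening: 0.002
```

```bash
python3 -c "
from h import *
lev()
s=r.snapshot('side');t=r.snapshot('top')
cv2.imwrite('pics/side10.png',s);cv2.imwrite('pics/top10.png',t)
crop(s,230,170,130,140,5,'pics/s10.png');crop(t,270,210,120,110,6,'pics/t10.png')"
```

```text
t 22.17 heading rad from -90.7: 1.617 radius 0.0061 behind 0.1907 Ftang 1.25 Frad 1.78 z 0.2225 Fz -0.46
```

View pics/s10.png

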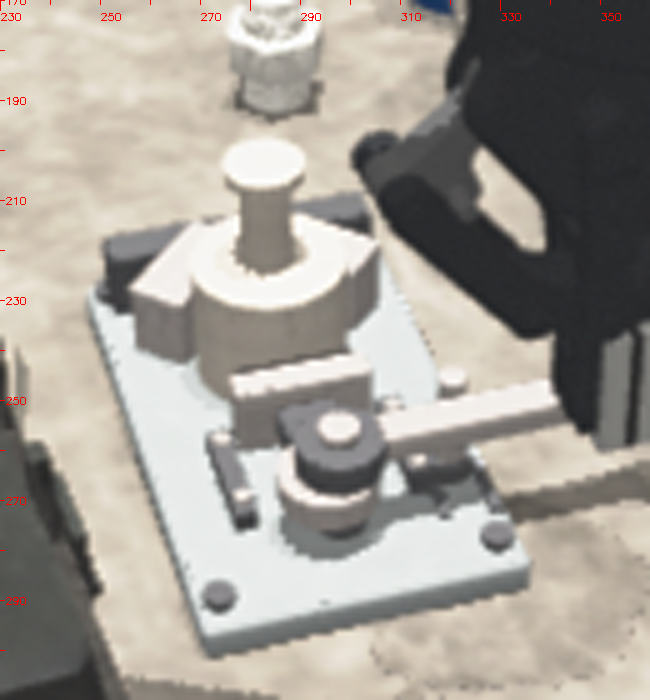

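View pics/t10.png

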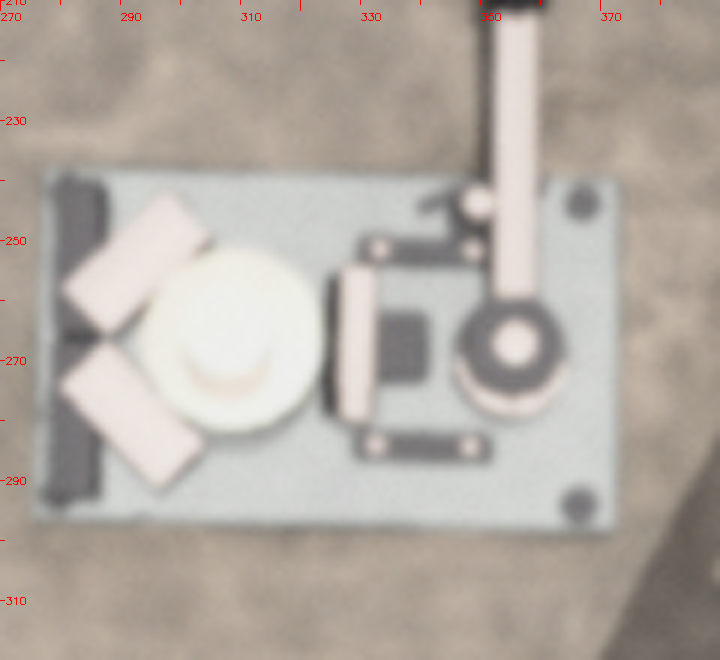

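View pics/side10.png

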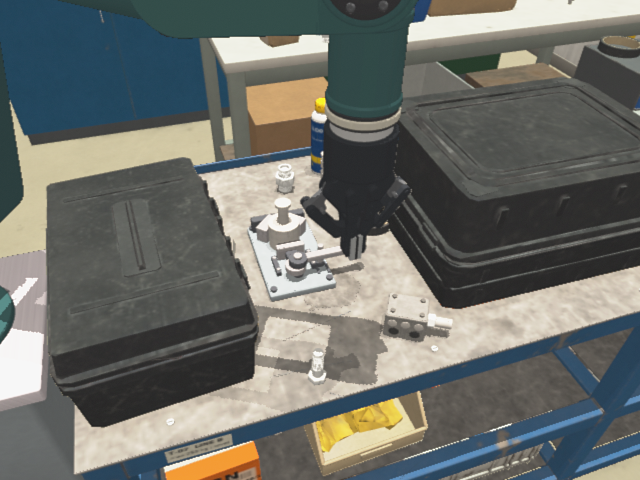

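The bar rests against the post (top view: post (350,243), bar edge about (352,243)). The piston stands upright between both cheeks and the pad, the arm is clear, and the bystanders are where they were. I'll let the arm settle, run one numeric check and hand in.

Call:
{"method": "play_rows", "body": {"series": [[[0,0,0,0,0,0,255],[0,0,0,0,0,0,255],[0,0,0,0,0,0,255],[0,0,0,0,0,0,255],[0,0,0,0,0,0,255]]]}}

```text
clock: 22.68
ee_pos: [0.5761, -0.2526, 0.2182]
ee_rot: [-147.8, 90.0, 124.2]
ft_force: [-0.0, -0.8, 0.6]
opening: -0.002
```

```bash
python3 -c "
from h import *
print('piston',p2w('top',(308.5,266.7),.069))
a=p2w('top',(355.7,255),.056);b=p2w('top',(356.2,215),.056);d=b-a;print('lever rad',np.arctan2(d[1],d[0])+1.583)
t0=cv2.imread('pics/top0.png');t=cv2.imread('pics/top10.png')
for n,(x,y) in dict(elbow=(214,238),spool=(233,195),block=(434,198),bolt=(459,285)).items():
    print(n,cv2.absdiff(t0,t)[y-22:y+22,x-22:x+22].mean().round(2))
s=r.read_state();print(s['clock'],s['ft_force'],s['qvel'].round(2))
r.finish_job()"
```

```text
piston [0.56315503 0.02330991 0.069     ]
lever rad 1.5674518951333316
elbow 8.93
spool 8.87
block 9.04
bolt 46.51
22.6833 [-0.01511164 -0.81987239  0.57204838] [-0.29  0.02 -0.06 -0.05 -0.06 -0.05]
the job is handed in; nothing more can be done
```

The piston stands upright in the vee nest, and the lever is home on its stop post. The job was handed in at 22.7 s.

**Placing:** I set the piston down about 4 mm off the vee cheeks towards the jaw. The closing jaw slid it home. In the last top picture it measures within about 2 mm of the nest, touching both cheeks and the pad.

**Lever:** I pushed the lever about 86 mm from its axis, which took 5 to 6 N all the way round. The stop showed as a steep rise of force at about 1.57 rad in the picture. I pressed it home for about 0.75 s at 15.5 to 17.4 N, which is about 12 to 13.4 N at the ball. The lever stayed there after the fingers let go, and its bar lies against the post in the picture.

**Bystanders:** The nipple, spool and valve block look unmoved, with only a faint, uniform brightness change between the first and last top pictures. The bolt's patch changed much more (46.5 against about 9). I put that down to the arm's shadow over it: the bolt stands at the same spot in the side picture, and the arm never came near it. I did not check it further.

**Other checks:** The fingers were clear of everything at the end, and the last wrist force reading was about 1 N, which is noise level.

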